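Put the washed tins away in their cutout blocks

TASK

Take the stack of washed baking tins apart and put each piece away in the wooden block whose cutout matches its shape and size, keeping everything the way up it is and seated flat on the floor of its cutout. Work from the top down: first the wooden tamper that stands on the square tin, then the square and the round tin in either order, and the loaf tin last. Leave the amber jar and the metal shaker where they stand.

Things in the scene. Friction and masses are not known exactly. Their poses are not given: they have to be found in the camera images.
- loaf_tin: Steel loaf tin, upside down, bottom of the stack, standing on the table. Straight-walled body 148 (x) x 58 (y), flat closed top 38 above the origin; at its foot a flange 156 x 64, 4 high. Collides as a solid, about 0.22 kg. Origin: centre of the underside; x along its length, z up.
- square_tin: Steel square tin, upside down, lying on one half of the loaf tin's top (about 38 mm from its middle, sides about parallel to the loaf tin's). Body 52 x 52, flat top 38 above the origin; flange at the foot 60 x 60, 4 high. About 0.12 kg. Origin: centre of the underside; x and y square to its sides, z up.
- round_tin: Steel round tin, upside down, lying on the other half of the loaf tin's top, 10 to 19 mm of free gap from the square tin. Body 54 in diameter, flat top 38 above the origin; flange at the foot 62 in diameter, 4 high. About 0.12 kg. Origin: centre of the underside; z up, the axis.
- tamper: Light wooden dough tamper standing on the square tin, top of the stack. Round foot 44 in diameter, 14 high; neck 18 in diameter; round handle 26 in diameter from 22 to 58 above the origin (its top). About 0.08 kg. Origin: centre of the underside; z up, the axis.
- oblong_block: Fixed medium-brown wooden storage block, 186 (x) x 94 (y) mm, 16 thick, with a rectangular 166 (x) x 74 (y) mm cutout 8 deep in the middle of its top (cutout floor 8 mm above the origin). Origin: centre of the underside, on the table; z up, x along its length. Place of the loaf tin.
- square_block: Fixed medium-brown wooden storage block, 90 x 90 mm, 16 thick, with a square 70 x 70 mm cutout 8 deep in the middle of its top (cutout floor 8 mm above the origin). Origin: centre of the underside, on the table; z up, x and y square to its sides. Place of the square tin.
- round_block: Fixed medium-brown wooden storage block, 92 x 92 mm, 16 thick, with a round, 72 mm diameter, cutout 8 deep in the middle of its top (cutout floor 8 mm above the origin). Origin: centre of the underside, on the table; z up. Place of the round tin.
- small_block: Fixed medium-brown wooden storage block, 74 x 74 mm, 16 thick, with a round, 54 mm diameter, cutout 8 deep in the middle of its top (cutout floor 8 mm above the origin). Origin: centre of the underside, on the table; z up. Place of the tamper.
- jar: Small amber jar with a steel cap, loose, 40 in diameter, 65 high, stands among the task's things; to be left alone. Origin: centre of the underside.
- shaker: Small aluminium shaker, loose, 36 in diameter, 65 high, stands among the task's things; to be left alone. Origin: centre of the underside.
Things that resemble listed ones, but are neither listed nor needed, are in the scene too. Leave any green look-alike of the square_tin alone.

How it is judged (in metres and radians):
On the way, in this order (a step that is already met when the one before it is completed fails the run):
1. the tamper is seated in the small round cutout, the loaf tin not yet carried off (horizontal distance between tamper and small_block below 0.01 m and z of tamper in the frame of small_block between 0.004 and 0.011 m and angle between tamper's own z axis and vertical below 0.08 rad and distance of loaf_tin from where it was at the start of the episode below 0.06 m), for 0.2 s.
2. the square and the round tin are also seated in their cutouts, the loaf tin not yet carried off (all of step 1 and horizontal distance between square_tin and square_block below 0.01 m and z of square_tin in the frame of square_block between 0.004 and 0.011 m and angle between each of square_tin, round_tin's own z axis and vertical below 0.08 rad and horizontal distance between round_tin and round_block below 0.01 m and z of round_tin in the frame of round_block between 0.004 and 0.011 m), for 0.2 s.
At the end, for the whole second after the job is handed in: Tamper, square tin, round tin and loaf tin each sit in the cutout of their own block: centre within 10 mm of the block's, underside no more than 3 mm above the cutout floor, upright within 0.08 rad (loaf tin aligned with its cutout within 0.2 rad), released and at rest (horizontal distance between loaf_tin and oblong_block below 0.01 m and z of loaf_tin in the frame of oblong_block between 0.004 and 0.011 m and angle between each of loaf_tin, square_tin, round_tin, tamper's own z axis and vertical below 0.08 rad and horizontal distance between square_tin and square_block below 0.01 m and z of square_tin in the frame of square_block between 0.004 and 0.011 m and horizontal distance between round_tin and round_block below 0.01 m and z of round_tin in the frame of round_block between 0.004 and 0.011 m and horizontal distance between tamper and small_block below 0.01 m and z of tamper in the frame of small_block between 0.004 and 0.011 m and angle between the x axis of loaf_tin and the x axis of oblong_block, either way round below 0.2 rad and linear speed of each of loaf_tin, square_tin, round_tin, tamper below 0.02 m/s); the robot touches nothing.
It fails at once if the jar or the shaker is shifted by more than 30 mm (distance of any of jar, shaker from where it was at the start of the episode above 0.03 m).
It fails at once if a tin or the tamper is tipped over (more than 0.8 rad) (angle between any of loaf_tin, square_tin, round_tin, tamper's own z axis and vertical above 0.8 rad).
It also fails if it takes over 128 s, if anything falls off the work surface, if the arm or the gripper's body presses on something with over 40 N, if the wrist force passes 120 N, or if a joint passes its speed limit or range.

ROBOT

A 6-joint arm with a two-finger parallel gripper is mounted at the origin on the work surface. World frame = base frame: x ahead of the robot, y to its left, z up, the work surface at z = 0. Lengths are in mm, angles in rad, forces in N, time in s.
With the tool pointing down it reaches from about 225 to 875 mm from the base axis. Payload 3.4 kg.
Tool frame: the origin (TCP) lies at the very end of the fingers, on their centre line; the grasp point (between the pads) lies 19 mm behind it (hold_point_z is the distance from the TCP to the grasp point, in mm); z points along the fingers, y is the line along which they close (so a half turn about z gives the same grasp; the last joint's range is limited). The gripper opens to 85 mm and grips with 20 to 120 N. Pads are 22 mm wide; open, the fingers measure 114 mm over their backs; the gripper's body (76 mm by 85 mm) begins 54 mm behind the grasp point. The pads swing forward as they close: fully open they stand 13 mm farther back than shut.
Start: joints at [1.054, 0.276, 1.505, -0, 1.361, -0.121], TCP at [221.709, 530.573, 231.328] pointing down, gripper open.
Joint ranges: [-2.89, 2.89], [-0.75, 2.08], [0.22, 2.7], [-1.18, 4.32], [0.11, 2.71], [-2.7, 2.7]. Speed limits (rad/s): [2.57, 2.57, 3.14, 3.14, 3.14, 3.14].

INTERFACE

Orientations are given as a 3x3 rotation matrix whose columns are the frame's x, y, z axes.
In Python, from bench import * gives the robot as it stands.
- The arm moves only by the tool drive_tool, never from a script. Its argument "increments" is a list of rows, each a list of 5 numbers: the shift along the tool's x, y, z in cm, then the turn about the tool's z in degrees, then the opening, from -1 (shut) to 1 (fully open). A call has 1 to 5 rows; each row is the pose to reach, as a shift and turn from the pose commanded when the call began, along the tool's axes at that moment; what a row does not reach only later rows make up. A row lasts 1/10 s, in which the tool goes at most 50 mm and 8.59 degrees, less where a joint would pass 70% of its speed; a pose out of reach is approached as far as the arm can. A call with a gripper value outside its range is refused whole. The fingers move at their own pace and stop on an object; the grip force is fixed at half the most. Time passes only in rows, so rows that repeat a pose let the fingers close. It gives the time, the measured TCP pose, the force, the opening and the grip force at its end, in the units of the state.
- get_obs(): the state, without advancing time (a new reading comes with each control period).
- camera(name): name is "scene" or "top" or "wrist"; returns a dict with "image" (384x512x3 uint8, blue, green, red), "vertical_fov" (degrees; the focal length in pixels is half the picture's height over the tangent of half this angle, whatever the lens; pixels are square), "cx", "cy" (the principal point, pixels), "rvec" (rotation vector, rad) and "tvec" (3), from world to camera coordinates, as OpenCV has them. Camera axes: x right, y down, z forward; pixel columns grow to the right and rows downward; lengths in mm; the calibration is good to about 2 mm. A picture is of the moment at which its call begins. There is no depth.
- job_done(): hands the job in; it is judged then, once.
The state is a dict: "time_s": time; "joint_pos": joint angles; "joint_vel": joint speeds; "effort": joint torques, N m; "tool_pos": TCP position; "eef_rot": TCP orientation; "force": force on the tool from outside, world axes, zero at the start; "ft_torque": the same for the moment, N m; "width": finger opening in mm; "grip_force": force on a finger pad.
Only numpy, scipy, OpenCV 4.12 (cv2) and the standard library are available. Lean on these libraries where they do the work, as an engineer would, in place of code of your own. Each camera call takes 0.05 s, during which the arm holds its last target. There are 200 camera calls.

## Working session

There is one attempt and no reset: what is moved stays moved. The work goes in short steps, Python scripts to look and compute and a tool call to move; the robot and the scene stay as the last step left them, time stands still between calls to the robot, and variables do not carry over. Pictures are saved under pics/ and viewed, at most 14 in all, crops included, and the job is handed in when it is done.

Besides the shell and the picture viewer there is one more tool, called after "Emit:" as name(argument=value, ...) on one line, values as JSON. drive_tool: Moves the arm, as the interface text tells. Its arguments: {"type":"object","properties":{"increments":{"type":"array","items":{"type":"array","items":{"type":"number"}}}},"required":["increments"]}

```bash
mkdir -p pics
cat > h.py <<'E'
from bench import *
import numpy as np, cv2
def K(c):
    f=c["image"].shape[0]/2/np.tan(np.radians(c["vertical_fov"]/2))
    return np.array([[f,0,c["cx"]],[0,f,c["cy"]],[0,0,1.]])
def ray(c,uv,z):
    R=cv2.Rodrigues(np.array(c["rvec"],float))[0];t=np.array(c["tvec"],float).ravel()
    o=-R.T@t; d=R.T@np.linalg.inv(K(c))@np.array([uv[0],uv[1],1.])
    return o+d*(z-o[2])/d[2]
def proj(c,P):
    return cv2.projectPoints(np.array(P,float).reshape(-1,3),np.array(c["rvec"],float),np.array(c["tvec"],float),K(c),None)[0].reshape(-1,2)
E
python3 - <<'E'
from h import *
import pickle
for n in("scene","top"):
    c=camera(n);pickle.dump(c,open(n+".pkl","wb"));cv2.imwrite(f"pics/{n}0.png",cv2.resize(c["image"],(800,600),interpolation=cv2.INTER_CUBIC))
    R=cv2.Rodrigues(np.array(c["rvec"],float))[0];print(n,(-R.T@np.array(c["tvec"]).ravel()).round(),R.round(2).tolist(),K(c)[0,0],c["cx"],c["cy"])
o=get_obs();print(o["time_s"],o["tool_pos"],np.round(o["eef_rot"],3),o["width"])
E
```

```text
scene [1341. -202.  709.] [[0.26, 0.96, -0.01], [0.6, -0.17, -0.78], [-0.76, 0.2, -0.62]] 382.8401448791889 249.77401448210745 194.46193057759098
top [ 410.    6. 1037.] [[0.01, -1.0, 0.02], [-0.99, -0.01, -0.15], [0.15, -0.02, -0.99]] 408.0853964131838 258.0791652815872 193.04274763321186
0.1 [221.46112106 530.12960635 230.52837521] [[-0.923  0.386 -0.001]
 [ 0.386  0.923 -0.001]
 [ 0.    -0.002 -1.   ]] 85.45653484475203
```

View pics/top0.png

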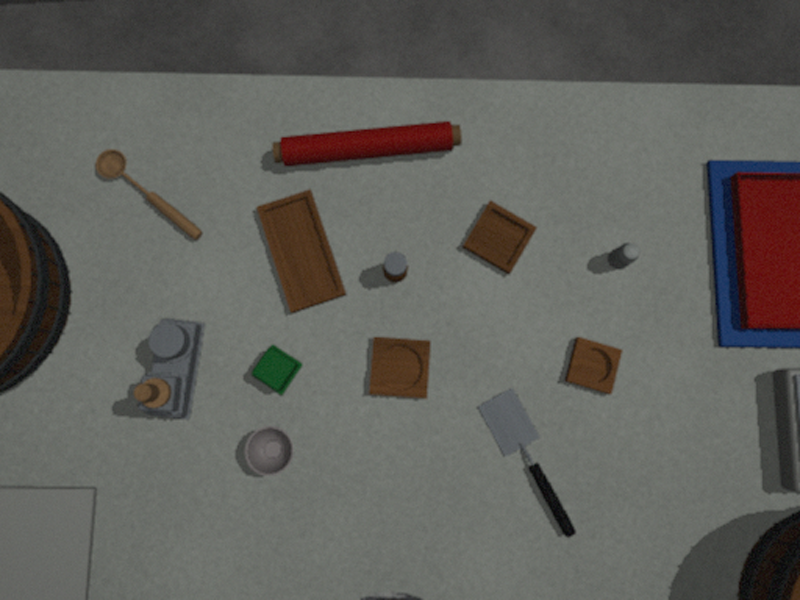

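View pics/scene0.png

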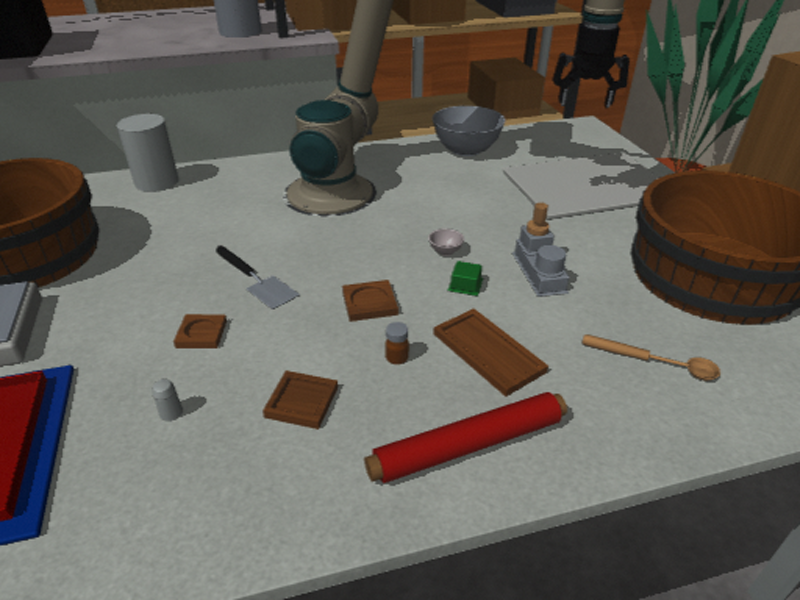

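In the top view (800x600 pixels), the stack is at (165,368). The round tin is at (168,340), and the tamper stands on the square tin at (152,393). The blocks are oblong (300,250), square (498,237), round (400,367) and small (593,365). The jar is at (395,267) and the shaker at (624,255). The green look-alike at (275,369) is to be left alone.

The square-tin candidates are the green one at (275,369) and the grey one under the tamper at (160,395). The grey one fits, because it is steel and carries the tamper. I'll confirm it in a crop and fit the block poses.

```bash
cat > fit.py <<'E'
from h import *
import pickle
from scipy.optimize import minimize
cs=[pickle.load(open(n+".pkl","rb")) for n in("top","scene")]
S=3
def brown(c):
    im=cv2.resize(cv2.GaussianBlur(c["image"],(3,3),0),None,fx=S,fy=S,interpolation=cv2.INTER_CUBIC)
    h=cv2.cvtColor(im,cv2.COLOR_BGR2HSV)
    return ((h[...,1]>95)&(h[...,0]<22)&(h[...,2]>25)).astype(np.uint8)
M=[brown(c) for c in cs]
def sil(c,x,y,a,L,W,H):
    ca,sa=np.cos(a),np.sin(a)
    P=[(x+ca*i*L/2-sa*j*W/2,y+sa*i*L/2+ca*j*W/2,z) for i in(-1,1) for j in(-1,1) for z in(0,H)]
    return cv2.convexHull(((proj(c,P)+.5)*S-.5).astype(np.float32))
def cost(p,L,W):
    t=0
    for c,m in zip(cs,M):
        h=sil(c,*p,L,W,16); b=cv2.boundingRect(h); x,y,w,hh=b[0]-40,b[1]-40,b[2]+80,b[3]+80
        x=max(x,0);y=max(y,0)
        r=np.zeros((hh,w),np.uint8); cv2.fillConvexPoly(r,np.round((h.reshape(-1,2)-[x,y])*16).astype(np.int32),1,shift=4)
        mm=m[y:y+hh,x:x+w]; r=r[:mm.shape[0],:mm.shape[1]]
        n,lab,st,ct=cv2.connectedComponentsWithStats(mm)
        if n<2: t+=1;continue
        k=1+np.argmax([(r*(lab==q)).sum() for q in range(1,n)])
        q=lab==k
        t+=1-(r&q).sum()/(r|q).sum()
    return t
for n,uv,L,W,a0 in(("oblong",(300,250),186,94,None),("square",(498,237),90,90,None),("round",(400,367),92,92,None),("small",(593,365),74,74,None)):
    p0=ray(cs[0],np.array(uv)*.64,16)[:2]
    best=min(((cost((*p0,a),L,W),a) for a in np.radians(range(-90,90,10))))
    s=np.array([[*p0,best[1]]]*4)+np.array([[0,0,0],[8,0,0],[0,8,0],[0,0,.15]])
    r=minimize(cost,s[0],args=(L,W),method="Nelder-Mead",options=dict(initial_simplex=s,xatol=.05,fatol=1e-4))
    print(n,r.x[:2].round(1),np.degrees(r.x[2]).round(1),r.fun.round(3))
E
python3 fit.py
python3 - <<'E'
from h import *
import pickle
a=pickle.load(open("top.pkl","rb"))["image"][190:280,70:200]
b=pickle.load(open("scene.pkl","rb"))["image"][120:200,280:395]
f=lambda i:cv2.resize(i,(800,int(800*i.shape[0]/i.shape[1])),interpolation=cv2.INTER_CUBIC)
i=np.hstack([cv2.convertScaleAbs(cv2.resize(x,(400,300),interpolation=cv2.INTER_CUBIC),alpha=1.6) for x in(a,b)])
cv2.imwrite("pics/crop0.png",i)
E
```

```text
oblong [649.3 155.2] 19.8 0.109
square [ 676.9 -172.5] -29.9 0.16
round [459.5  -8.6] -94.3 0.158
small [ 467.5 -322.4] -13.7 0.203
```

View pics/crop0.png

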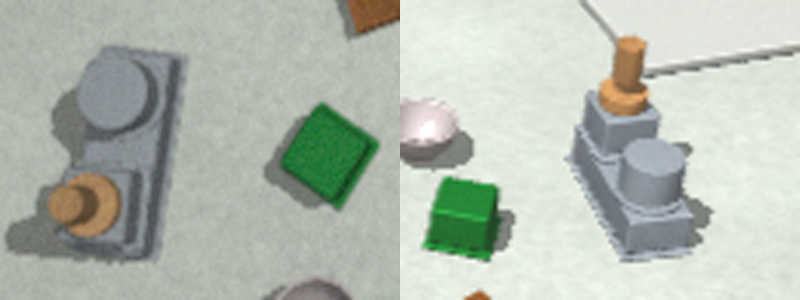

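The crop confirms it: the grey tin carrying the tamper, at (100,205) in the left panel, is the square tin. The round tin's top is at (113,90), and the green tin at (330,155) is the decoy. Now I'll estimate the stack pose, then look with the wrist camera.

Run:
```python
from h import *
import pickle
c=pickle.load(open("top.pkl","rb"));s=pickle.load(open("scene.pkl","rb"))
T=lambda u,v:(70+u*130/400-.5+.16,190+v*90/300-.5+.15)
Q=lambda u,v:(280+u*115/400-.4,120+v*80/300-.4)
for n,uv,z in(("round top",(113,90),76),("handle",(68,207),134),("sqtop c?",(98,206),76),("foot",(91,206),90),("loaf flange TR",(187,55),4),("loaf flange BR",(155,260),4),("loaf flange TL",(103,47),4)):print(n,ray(c,T(*uv),z).round(1))
for n,uv,z in(("handle",(231,44),134),("round top",(253,160),76)):print("s",n,ray(s,Q(*uv),z).round(1))
w=camera("wrist");R=cv2.Rodrigues(np.array(w["rvec"],float))[0];print("cam",-R.T@np.array(w["tvec"]).ravel(),R.round(2),K(w)[0,0])
```

```text
round top [495.3 340.8  76. ]
handle [413.5 347.1 134. ]
sqtop c? [414.6 346.7  76. ]
foot [414.5 346.9  90. ]
loaf flange TR [529.1 307.3   4. ]
loaf flange BR [375.8 324.2   4. ]
loaf flange TL [534.3 376.2   4. ]
s handle [420.4 348.5 134. ]
s round top [502.8 337.8  76. ]
cam [146.28156658 561.44400234 373.23657518] [[ 0.39  0.92 -0.  ]
 [ 0.88 -0.37  0.32]
 [ 0.29 -0.12 -0.95]] 306.8201230386868
```

Emit:
drive_tool(increments=[[-4.5,-1.8,0,-4,1],[-9,-3.6,0,-8,1],[-13.5,-5.4,0,-12,1],[-18,-7.2,0,-16,1],[-22.5,-9,0,-18,1]])

```text
time_s: 0.65
tool_pos: [395.5, 359.3, 231.1]
eef_rot: [[-0.997, 0.079, -0.0], [0.079, 0.997, 0.0], [0.0, 0.0, -1.0]]
force: [1.7, -0.2, 0.8]
width: 85.3
grip_force: 0.0
```

```bash
cat >> h.py <<'E'
def go(x,y,z,yd):
    """increments (cm, deg) to TCP x,y,z with tool-y axis at yd deg (mod 180)"""
    o=get_obs();R=np.array(o["eef_rot"]);d=R.T@(np.array([x,y,z])-o["tool_pos"])/10
    cur=np.degrees(np.arctan2(R[1,1],R[0,1]));t=-((yd-cur+90)%180-90)
    print("t %.1f"%o["time_s"],"at",np.round(o["tool_pos"],1),"yaw %.1f"%cur,"w %.1f"%o["width"],"-> inc",d.round(2),"turn %.1f"%t,"j6 %.2f"%o["joint_pos"][5])
E
python3 - <<'E'
from h import *
go(414,347,230,85)
c=camera("wrist");import pickle;pickle.dump(c,open("w1.pkl","wb"));cv2.imwrite("pics/w1.png",cv2.resize(c["image"],(800,600),interpolation=cv2.INTER_CUBIC))
E
```

```text
t 0.7 at [395.5 359.3 231.1] yaw 85.5 w 85.3 -> inc [-1.94 -1.08  0.11] turn 0.5 j6 -0.88
```

View pics/w1.png

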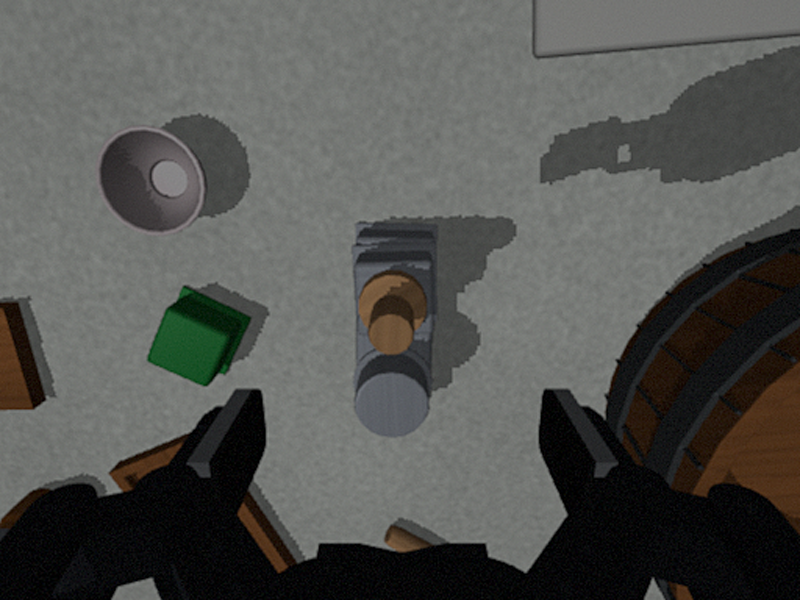

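The wrist view shows the handle top at (391,333), the round tin's top at (391,402), the square tin's far edge around (357..433, 262) and the loaf flange's far edge at (357..438, 223).

Run:
```python
from h import *
import pickle
c=pickle.load(open("w1.pkl","rb"))
for n,u,v,z in(("handle",391,333.5,134),("round",391.5,402,76),("sq far L",357,264,76),("sq far R",431,262,76),("fl far L",357,223,4),("fl far R",438,224,4),("green c",190,345,38)):
    print(n,ray(c,((u+.5)*.64-.5,(v+.5)*.64-.5),z).round(1))
go(414,347,150,85)
im=cv2.convertScaleAbs(cv2.resize(c["image"][135:290,190:320],(520,600)[:2],interpolation=cv2.INTER_CUBIC),alpha=2.2)
cv2.imwrite("pics/w1c.png",im)
```

```text
handle [414.5 351.6 134. ]
round [490.9 344.1  76. ]
sq far L [389.  330.7  76. ]
sq far R [391.4 378.   76. ]
fl far L [374.6 325.9   4. ]
fl far R [380.3 388.3   4. ]
green c [451.9 192.2  38. ]
t 0.7 at [401.6 353.7 231.1] yaw 85.2 w 85.1 -> inc [-1.24 -0.51  8.12] turn 0.2 j6 -0.89
```

View pics/w1c.png

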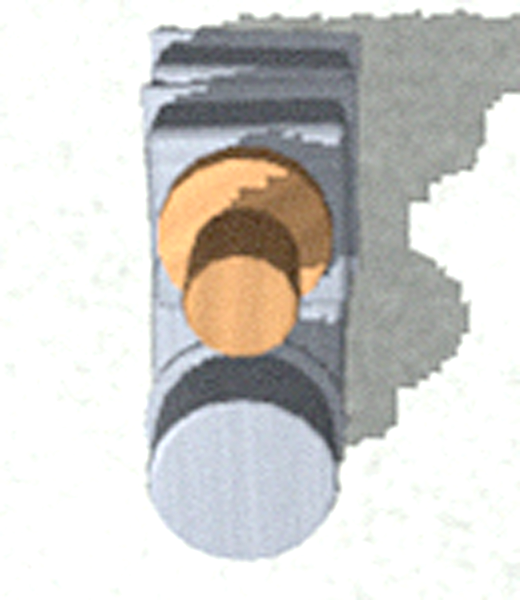

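Emit:
drive_tool(increments=[[-0.6,-0.3,0,0,1],[-1.2,-0.5,0,0,1],[-1.2,-0.5,0,0,1],[-1.2,-0.5,0,0,1],[-1.2,-0.5,0,0,1]])

```text
time_s: 1.2
tool_pos: [405.2, 355.8, 231.3]
eef_rot: [[-0.997, 0.08, -0.0], [0.08, 0.997, 0.0], [0.0, 0.0, -1.0]]
force: [-0.8, -0.4, -0.2]
width: 85.7
grip_force: 0.0
```

Run:
```python
from h import *
import pickle
c=camera("wrist");pickle.dump(c,open("w2.pkl","wb"))
cv2.imwrite("pics/w2.png",cv2.convertScaleAbs(cv2.resize(c["image"][110:300,170:340],(537,600),interpolation=cv2.INTER_CUBIC),alpha=2.0))
h=cv2.cvtColor(c["image"],cv2.COLOR_BGR2HSV)
go(414,347,150,85)
```

```text
t 1.2 at [405.3 355.6 231.3] yaw 85.4 w 85.5 -> inc [-0.94 -0.79  8.13] turn 0.4 j6 -0.90
```

View pics/w2.png

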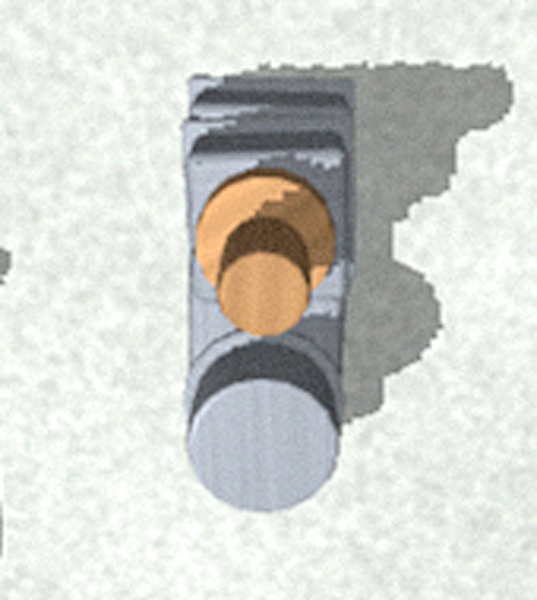

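Handle top at crop (263.5,292), round top (263,445), square tin's far top edge (190..343,153), loaf far flange corners (190,78) and (355,80).

Run:
```python
from h import *
import pickle
c=pickle.load(open("w2.pkl","rb"))
for n,u,v,z in(("handle",263.5,292,134),("round",263,445,76),("sq far L",190,153,76),("sq far R",343,150,76),("fl far L",190,78,4),("fl far R",355,80,4)):
    print(n,ray(c,(170+(u+.5)/3.159-.5,110+(v+.5)/3.158-.5),z).round(1))
go(414.5,348.5,96,85)
```

```text
handle [414.3 351.5 134. ]
round [492.7 344.   76. ]
sq far L [388.  329.9  76. ]
sq far R [390.8 377.7  76. ]
fl far L [374.6 325.3   4. ]
fl far R [380.3 387.6   4. ]
t 1.2 at [405.3 355.6 231.3] yaw 85.4 w 85.5 -> inc [-0.98 -0.64 13.53] turn 0.4 j6 -0.90
```

Emit:
drive_tool(increments=[[-1.0,-0.5,2,0.4,1],[-1.0,-0.5,5,0.4,1],[-1.0,-0.5,8,0.4,1],[-1.0,-0.5,11,0.4,1],[-1.0,-0.5,13.5,0.4,1]])

```text
time_s: 1.75
tool_pos: [414.8, 349.3, 94.9]
eef_rot: [[-0.996, 0.087, -0.001], [0.087, 0.996, -0.0], [0.001, -0.0, -1.0]]
force: [0.3, 0.4, 0.5]
width: 85.7
grip_force: 0.0
```

Emit:
drive_tool(increments=[[0,0,0,0,0.4],[0,0,0,0,-0.1],[0,0,0,0,-0.4],[0,0,0,0,-1],[0,0,0,0,-1]])

```text
time_s: 2.25
tool_pos: [416.8, 349.9, 98.1]
eef_rot: [[-0.996, 0.088, 0.003], [0.088, 0.996, 0.002], [-0.003, 0.003, -1.0]]
force: [0.3, 0.7, 4.7]
width: 24.8
grip_force: 58.6
```

Emit:
drive_tool(increments=[[0,0,0,0,-1],[0,0,0,0,-1]])

```text
time_s: 2.45
tool_pos: [416.8, 349.9, 98.1]
eef_rot: [[-0.996, 0.089, 0.003], [0.089, 0.996, 0.002], [-0.003, 0.003, -1.0]]
force: [-0.1, 0.8, 6.2]
width: 24.5
grip_force: 58.8
```

Run:
```python
from h import *
o=get_obs();print(o["grip_force"],o["force"])
go(467.5,-322.4,200,85)
```

```text
58.79692196846008 [-0.11498877  0.83656621  6.24586946]
t 2.5 at [416.8 349.9  98.1] yaw 84.9 w 24.5 -> inc [-11.03 -66.49 -10.34] turn -0.1 j6 -0.91
```

Emit:
drive_tool(increments=[[0,0,-1,0,-1],[0,0,-3,0,-1],[0,0,-6,0,-1],[0,0,-9,0,-1],[-0.1,-1,-10,0,-1]])

```text
time_s: 2.95
tool_pos: [417.4, 340.3, 199.8]
eef_rot: [[-0.996, 0.087, 0.005], [0.087, 0.996, 0.004], [-0.005, 0.004, -1.0]]
force: [0.0, -0.0, -0.3]
width: 24.7
grip_force: 58.9
```

Emit:
drive_tool(increments=[[-0.4,-2.5,0,0,-1],[-1.1,-6.5,0,0,-1],[-1.8,-11,0,0,-1],[-2.6,-15.5,0,0,-1],[-3.3,-20,0,0,-1]])

```text
time_s: 3.45
tool_pos: [429.9, 134.5, 195.7]
eef_rot: [[-0.996, 0.088, -0.001], [0.088, 0.996, -0.001], [0.001, -0.001, -1.0]]
force: [0.6, -0.1, -1.4]
width: 24.6
grip_force: 59.0
```

Emit:
drive_tool(increments=[[-0.7,-4.5,0,0,-1],[-1.5,-9,0,0,-1],[-2.2,-13.5,0,0,-1],[-3.0,-18,0,0,-1],[-3.6,-22,0,0,-1]])

```text
time_s: 3.95
tool_pos: [446.1, -87.9, 195.8]
eef_rot: [[-0.996, 0.089, -0.001], [0.089, 0.996, -0.0], [0.001, -0.0, -1.0]]
force: [0.9, 0.3, -1.7]
width: 24.9
grip_force: 59.0
```

Run:
```python
from h import *
o=get_obs();print(o["grip_force"],o["force"])
go(467.5,-322.4,200,85)
```

```text
59.00213956832886 [ 0.93049271  0.33917605 -1.70117635]
t 4.0 at [446.1 -87.9 195.8] yaw 84.9 w 24.9 -> inc [ -4.23 -23.16  -0.42] turn -0.1 j6 -1.83
```

Emit:
drive_tool(increments=[[-0.8,-4.5,0,8,-1],[-1.6,-9,0,16,-1],[-2.4,-13.5,0,24,-1],[-3.2,-18,0,32,-1],[-4.0,-21.5,0,40,-1]])

```text
time_s: 4.45
tool_pos: [466.7, -305.9, 195.4]
eef_rot: [[-0.701, 0.713, -0.002], [0.713, 0.701, 0.0], [0.001, -0.001, -1.0]]
force: [0.3, -0.0, -0.5]
width: 24.4
grip_force: 58.9
```

Run:
```python
from h import *
import pickle
c=camera("wrist");pickle.dump(c,open("w3.pkl","wb"))
cv2.imwrite("pics/w3.png",cv2.convertScaleAbs(cv2.resize(c["image"],(800,600),interpolation=cv2.INTER_CUBIC),alpha=1.6))
go(467.5,-322.4,120,45)
```

```text
t 4.5 at [ 468.2 -312.   195.3] yaw 44.2 w 24.7 -> inc [-0.66 -0.74  7.54] turn -0.8 j6 -1.48
```

View pics/w3.png

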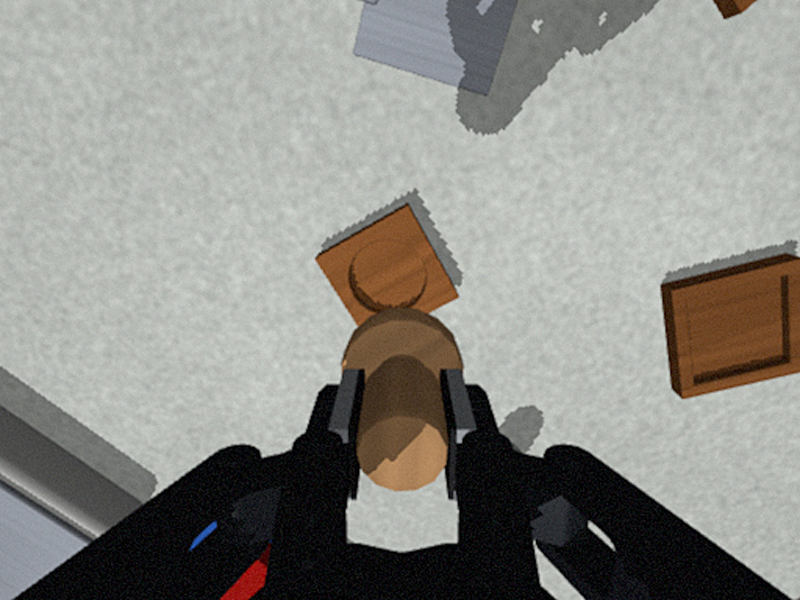

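The wrist view shows the small cutout's rim circle at (388,272). The tamper is held upright, with its foot arc from u=342 to 462, top at v=308.

Run:
```python
from h import *
import pickle
c=pickle.load(open("w3.pkl","rb"))
f=lambda u,v:((u+.5)*.64-.5,(v+.5)*.64-.5)
for n,u,v,z in(("rim",388,272.5,16),("rim L",349,274,16),("rim R",427,274,16),("cornerA",408,204,16),("cornerL",317,257,16),("cornerR",459,296,16)):
    print(n,ray(c,f(u,v),z).round(1))
# where's the TCP according to camera: use fixed cam offset from first reading
R=cv2.Rodrigues(np.array(c["rvec"],float))[0];o=get_obs();print("cam",(-R.T@np.array(c["tvec"]).ravel()).round(1),"tcp",np.round(o["tool_pos"],1))
w=pickle.load(open("w2.pkl","rb"));R2=cv2.Rodrigues(np.array(w["rvec"],float))[0];print((-R2.T@np.array(w["tvec"]).ravel()).round(1))
c2=camera("wrist");pickle.dump(c2,open("w3b.pkl","wb"));R=cv2.Rodrigues(np.array(c2["rvec"],float))[0];print("cam",(-R.T@np.array(c2["tvec"]).ravel()).round(1),"tcp",np.round(get_obs()["tool_pos"],1))
# foot arc prediction
for zo in(20,22):
  p=o["tool_pos"];th=np.linspace(0,6.28,100)
  for z in(p[2]-zo,p[2]-zo+14):
    q=(proj(c2,np.c_[p[0]+22*np.cos(th),p[1]+22*np.sin(th),np.full(100,z)])+.5)/.64
    print(zo,z.round(),"u",q[:,0].min().round(),q[:,0].max().round(),"vmin",q[:,1].min().round())
```

```text
rim [ 465.2 -318.6   16. ]
rim L [ 446.6 -338.5   16. ]
rim R [ 485.4 -300.4   16. ]
cornerA [ 441.9 -275.3   16. ]
cornerL [ 422.6 -345.    16. ]
cornerR [ 513.  -295.8   16. ]
cam [ 409.7 -248.1  338.3] tcp [ 468.2 -312.   195.3]
[323.9 361.9 374. ]
cam [ 411.3 -252.9  337.6] tcp [ 467.7 -308.3  195.2]
20 175.0 u 345.0 462.0 vmin 310.0
20 189.0 u 340.0 466.0 vmin 325.0
22 173.0 u 345.0 461.0 vmin 308.0
22 187.0 u 341.0 466.0 vmin 323.0
```

Run:
```python
from h import *
import pickle
a=pickle.load(open("w3.pkl","rb"))
c=camera("wrist");pickle.dump(c,open("w3c.pkl","wb"))
t=a["image"][118:200,195:300]
r=cv2.matchTemplate(c["image"],t,cv2.TM_CCOEFF_NORMED);_,s,_,l=cv2.minMaxLoc(r)
d=np.array(l)-[195,118];print("shift",d,s)
uv=np.array(((388.5)*.64-.5,(273)*.64-.5))+d
print("rim",ray(c,uv,16).round(1))
go(467.5,-322.4,120,45);go(467.5,-322.4,120,45)
```

```text
shift [ 1 -3] 0.9860569834709167
rim [ 464.8 -318.3   16. ]
t 4.6 at [ 467.  -305.3  195. ] yaw 44.8 w 24.6 -> inc [-1.26 -1.17  7.5 ] turn -0.2 j6 -1.48
t 4.6 at [ 467.  -305.3  195. ] yaw 44.8 w 24.6 -> inc [-1.26 -1.17  7.5 ] turn -0.2 j6 -1.48
```

Emit:
drive_tool(increments=[[-0.5,-0.5,2,0,-1],[-1.1,-1.1,5,0,-1],[-1.1,-1.1,9,0,-1],[-1.1,-1.1,11,0,-1],[-1.1,-1.1,11,0,-1]])

```text
time_s: 5.1
tool_pos: [465.1, -315.3, 82.9]
eef_rot: [[-0.707, 0.707, -0.007], [0.707, 0.707, 0.006], [0.01, -0.0, -1.0]]
force: [-0.6, 1.0, -0.6]
width: 25.0
grip_force: 59.0
```

Run:
```python
from h import *
import pickle
c=camera("wrist");s=camera("scene")
cv2.imwrite("pics/p4.png",np.hstack([cv2.convertScaleAbs(cv2.resize(c["image"][100:350,130:390],(416,400),interpolation=cv2.INTER_CUBIC),alpha=1.7),cv2.convertScaleAbs(cv2.resize(s["image"][150:250,70:170],(384,400),interpolation=cv2.INTER_CUBIC),alpha=1.5)]))
go(467,-320.5,31,45)
```

```text
t 5.2 at [ 467.8 -317.8   86.5] yaw 45.0 w 24.8 -> inc [-0.14 -0.25  5.55] turn -0.0 j6 -1.51
```

View pics/p4.png

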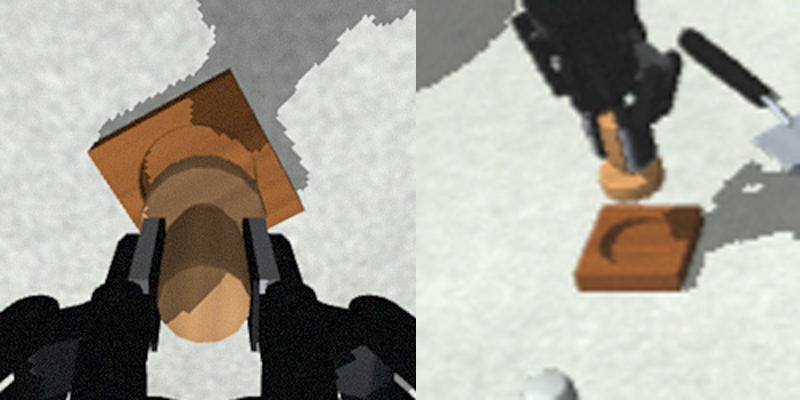

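The foot is nearly above the cutout. The rim lies slightly left, about 2 mm toward −y of the tool.

Emit:
drive_tool(increments=[[-0.1,-0.3,2,0,-1],[-0.1,-0.3,4,0,-1],[-0.1,-0.3,4,0,-1],[-0.1,-0.3,4,0,-1],[-0.1,-0.3,4,0,-1]])

```text
time_s: 5.7
tool_pos: [467.8, -322.3, 48.1]
eef_rot: [[-0.706, 0.708, 0.003], [0.708, 0.706, -0.002], [-0.003, 0.0, -1.0]]
force: [-0.4, -0.3, -1.8]
width: 24.7
grip_force: 58.9
```

Run:
```python
from h import *
import pickle
c=camera("wrist");s=camera("scene");pickle.dump(c,open("w5.pkl","wb"));pickle.dump(s,open("s5.pkl","wb"))
cv2.imwrite("pics/p5.png",np.hstack([cv2.convertScaleAbs(cv2.resize(c["image"][120:270,170:326],(416,400),interpolation=cv2.INTER_CUBIC),alpha=1.7),cv2.convertScaleAbs(cv2.resize(s["image"][180:230,95:145],(384,400),interpolation=cv2.INTER_CUBIC),alpha=1.5)]))
go(467,-320.5,31,45)
```

```text
t 5.8 at [ 467.6 -322.1   47.7] yaw 44.9 w 24.5 -> inc [0.16 0.07 1.67] turn -0.1 j6 -1.51
```

View pics/p5.png

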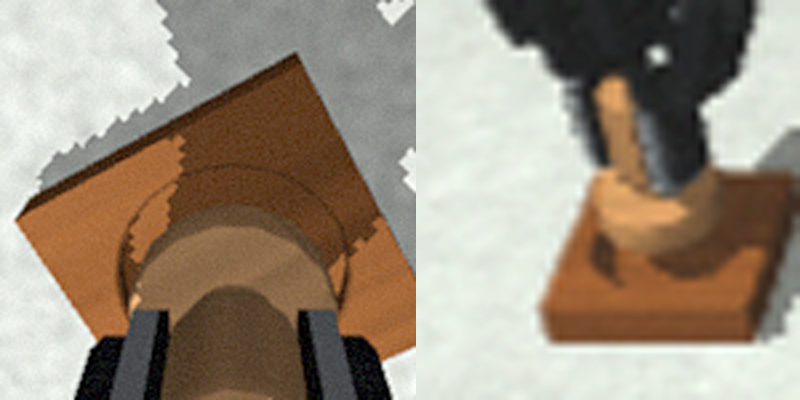

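The rim circle spans u 118..350 with its far edge at v 165; the foot spans 132..338. It's laterally centred, so I'll check the other direction numerically.

Run:
```python
from h import *
import pickle
c=pickle.load(open("w5.pkl","rb"));p=np.array([467.6,-322.1]);th=np.linspace(0,6.28,200)
for r,z in((27,16),(22,25.6),(22,39.6)):
    q=(proj(c,np.c_[p[0]+r*np.cos(th),p[1]+r*np.sin(th),np.full(200,z)])-[169.5,119.5])*[416/156,400/150]
    print(r,z,q.min(0).round(),q.max(0).round())
```

```text
27 16 [118. 169.] [349. 380.]
22 25.6 [135. 204.] [333. 383.]
22 39.6 [127. 228.] [341. 419.]
```

Emit:
drive_tool(increments=[[-0.1,0,0.7,0,-1],[-0.1,0,1.4,0,-1],[-0.1,0,1.7,0,-1],[-0.1,0,1.8,0,-1],[-0.1,0,1.8,0,-1]])

```text
time_s: 6.3
tool_pos: [467.3, -322.1, 30.1]
eef_rot: [[-0.706, 0.708, -0.0], [0.708, 0.706, 0.0], [0.0, -0.0, -1.0]]
force: [-2.7, 3.3, 14.8]
width: 24.7
grip_force: 61.1
```

Emit:
drive_tool(increments=[[0,0,0,0,-0.3],[0,0,0,0,0],[0,0,0,0,0],[0,0,0,0,0.1]])

```text
time_s: 6.7
tool_pos: [467.3, -322.1, 27.7]
eef_rot: [[-0.706, 0.708, -0.001], [0.708, 0.706, 0.001], [0.001, 0.0, -1.0]]
force: [0.2, -0.3, -0.0]
width: 46.7
grip_force: 0.0
```

Emit:
drive_tool(increments=[[0,0,-1,0,0.2],[0,0,-4,0,0.2],[0,0,-8,0,0.2],[0,0,-12,0,0.5],[0,0,-16,0,1]])

```text
time_s: 7.2
tool_pos: [467.3, -322.1, 190.4]
eef_rot: [[-0.706, 0.708, 0.0], [0.708, 0.706, -0.0], [-0.0, 0.0, -1.0]]
force: [0.7, -0.6, -0.2]
width: 76.8
grip_force: 0.0
```

Run:
```python
from h import *
import pickle
c=camera("wrist");s=camera("scene");t=camera("top");pickle.dump(t,open("t6.pkl","wb"))
cv2.imwrite("pics/p6.png",np.hstack([cv2.convertScaleAbs(cv2.resize(c["image"][120:384,120:390],(416,400),interpolation=cv2.INTER_CUBIC),alpha=1.7),cv2.convertScaleAbs(cv2.resize(s["image"][180:230,95:145],(384,400),interpolation=cv2.INTER_CUBIC),alpha=1.5)]))
go(415,350,200,85)
```

```text
t 7.3 at [ 469.1 -323.6  192.1] yaw 44.9 w 85.3 -> inc [51.5  43.75 -1.16] turn -40.1 j6 -1.51
```

View pics/p6.png

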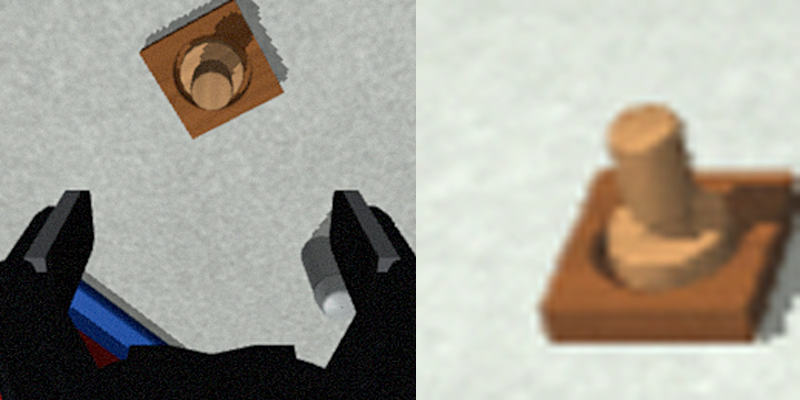

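The tamper is upright and seated in its cutout. Next is the square tin.

Emit:
drive_tool(increments=[[2.5,2.1,0,-8,1],[6.1,5.2,0,-16,1],[9.9,8.4,0,-24,1],[13.7,11.6,0,-32,1],[17.5,14.8,0,-40,1]])

```text
time_s: 7.85
tool_pos: [447.2, -91.8, 187.1]
eef_rot: [[-0.996, 0.084, -0.002], [0.084, 0.996, 0.001], [0.002, 0.001, -1.0]]
force: [1.5, 0.1, 0.2]
width: 85.2
grip_force: 0.0
```

Emit:
drive_tool(increments=[[0.8,4.7,0,0,1],[1.6,9.5,0,0,1],[2.4,14.2,0,0,1],[3.2,19,0,0,1],[4,23.7,0,0,1]])

```text
time_s: 8.35
tool_pos: [428.3, 147.5, 187.3]
eef_rot: [[-0.996, 0.089, -0.002], [0.089, 0.996, -0.0], [0.002, -0.001, -1.0]]
force: [1.1, -0.1, 0.5]
width: 85.6
grip_force: 0.0
```

Run:
```python
from h import *
go(415,350,230,84.5)
```

```text
t 8.3 at [428.3 147.5 187.3] yaw 84.9 w 85.6 -> inc [ 3.13 20.05 -4.28] turn 0.4 j6 -1.30
```

Emit:
drive_tool(increments=[[0.7,4.5,-1,0,1],[1.5,9.0,-2,0,1],[2.2,13.5,-3,0,1],[2.8,17.0,-4,0.4,1],[3.0,19.0,-4,0.4,1]])

```text
time_s: 8.85
tool_pos: [416.0, 340.6, 228.3]
eef_rot: [[-0.996, 0.093, -0.0], [0.093, 0.996, 0.001], [0.0, 0.001, -1.0]]
force: [-0.0, -0.9, -0.4]
width: 85.6
grip_force: 0.0
```

Emit:
drive_tool(increments=[[0,0,0,0,1],[0,0,0,0,1],[0,0,0,0,1],[0,0,0,0,1]])

```text
time_s: 9.25
tool_pos: [416.7, 336.4, 227.9]
eef_rot: [[-0.995, 0.097, -0.001], [0.097, 0.995, -0.001], [0.001, -0.001, -1.0]]
force: [-0.6, 0.5, 0.2]
width: 85.3
grip_force: 0.0
```

Run:
```python
from h import *
import pickle
go(415,350,48,84.5)
c=camera("wrist");pickle.dump(c,open("w7.pkl","wb"))
im=cv2.convertScaleAbs(cv2.resize(c["image"][110:300,170:340],(537,600),interpolation=cv2.INTER_CUBIC),alpha=2.0)
cv2.imwrite("pics/w7.png",im)
```

```text
t 9.2 at [416.7 336.4 227.9] yaw 84.4 w 85.3 -> inc [ 0.29  1.36 17.99] turn -0.1 j6 -0.92
```

View pics/w7.png

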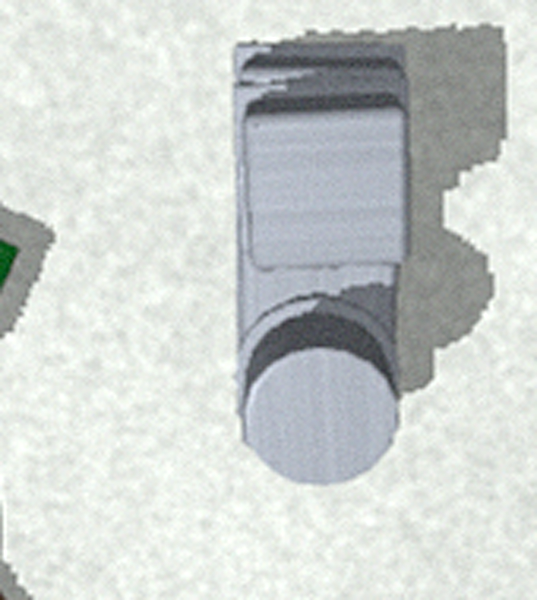

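Square top corners in the crop: (246,115), (404,108), (408,262), (255,269). Round top: centre (321.5,416).

Run:
```python
from h import *
import pickle
c=pickle.load(open("w7.pkl","rb"))
g=lambda u,v,z:ray(c,(170+(u+.5)/3.159-.5,110+(v+.5)/3.158-.5),z)
P=np.array([g(u,v,76) for u,v in((246,115),(404,108),(408,262),(255,269))]);print(P.round(1),P.mean(0))
for a,b in((0,1),(3,2),(0,3),(1,2)):
    d=P[b]-P[a];print(np.degrees(np.arctan2(d[1],d[0])).round(1),np.linalg.norm(d).round(1))
print("round",g(321.5,416,76))
go(415,352,48,86)
```

```text
[[388.1 329.5  76. ]
 [390.6 377.7  76. ]
 [440.4 376.3  76. ]
 [438.  327.1  76. ]] [414.29524221 352.64368057  76.        ]
87.0 48.3
87.2 49.3
-2.8 50.0
-1.7 49.8
round [492.86131107 344.0662971   76.        ]
t 9.3 at [416.8 336.5 228.1] yaw 84.4 w 85.5 -> inc [ 0.32  1.54 18.01] turn -1.6 j6 -0.92
```

Emit:
drive_tool(increments=[[0.4,1.4,2,-2.8,1],[0.4,1.4,6,-2.8,1],[0.4,1.4,10,-2.8,1],[0.4,1.4,12,-2.8,1],[0.4,1.4,12,-2.8,1]])

```text
time_s: 9.8
tool_pos: [412.1, 349.8, 105.4]
eef_rot: [[-0.999, 0.048, -0.006], [0.048, 0.999, -0.004], [0.006, -0.004, -1.0]]
force: [-0.1, -1.3, 0.1]
width: 85.1
grip_force: 0.0
```

Emit:
drive_tool(increments=[[0,0,2,0,1],[0,0,4,0,1],[0,0,5.5,0,1],[0,0,6,0,1],[0,0,6,0,1]])

```text
time_s: 10.3
tool_pos: [414.7, 351.9, 48.9]
eef_rot: [[-0.999, 0.047, 0.001], [0.047, 0.999, 0.0], [-0.001, 0.0, -1.0]]
force: [-0.2, 0.5, 0.2]
width: 85.4
grip_force: 0.0
```

Emit:
drive_tool(increments=[[0,0,0,0,0.6],[0,0,0,0,0.3],[0,0,0,0,-0.2],[0,0,0,0,-1],[0,0,0,0,-1]])

```text
time_s: 10.8
tool_pos: [415.1, 352.7, 49.7]
eef_rot: [[-0.999, 0.047, 0.003], [0.047, 0.999, 0.002], [-0.002, 0.002, -1.0]]
force: [-0.7, -0.4, 7.1]
width: 51.4
grip_force: 64.1
```

Run:
```python
from h import *
o=get_obs();print(o["grip_force"],o["force"])
go(676.9,-172.5,120,60.1)
```

```text
64.05409812927246 [-0.74693345 -0.44837031  7.05495237]
t 10.8 at [415.1 352.7  49.7] yaw 87.3 w 51.4 -> inc [-28.62 -51.22  -7.05] turn 27.2 j6 -0.95
```

Emit:
drive_tool(increments=[[0,0,-1,0,-1],[0,0,-3,0,-1],[0,0,-6,0,-1],[0,0,-9,0,-1],[0,0,-10,0,-1]])

```text
time_s: 11.3
tool_pos: [415.5, 353.0, 151.6]
eef_rot: [[-0.999, 0.047, 0.005], [0.047, 0.999, 0.003], [-0.005, 0.003, -1.0]]
force: [-0.2, 0.4, -2.1]
width: 51.1
grip_force: 63.2
```

Emit:
drive_tool(increments=[[-1.0,-1.7,0,0,-1],[-2.9,-5.2,0,0,-1],[-5.1,-9.1,0,0,-1],[-7.3,-13.1,0,0,-1],[-9.5,-17,0,0,-1]])

```text
time_s: 11.8
tool_pos: [500.8, 176.1, 147.5]
eef_rot: [[-0.999, 0.046, -0.002], [0.046, 0.999, -0.0], [0.002, -0.0, -1.0]]
force: [1.4, 0.2, -1.0]
width: 51.0
grip_force: 63.2
```

Emit:
drive_tool(increments=[[-2.2,-3.9,0,5,-1],[-4.4,-7.8,0,10,-1],[-6.6,-11.7,0,15,-1],[-8.8,-15.6,0,20,-1],[-10.5,-18.7,0,25,-1]])

```text
time_s: 12.3
tool_pos: [597.6, -16.5, 147.3]
eef_rot: [[-0.883, 0.469, -0.001], [0.469, 0.883, -0.0], [0.001, -0.001, -1.0]]
force: [0.6, 0.3, -1.0]
width: 50.9
grip_force: 63.1
```

Run:
```python
from h import *
o=get_obs();print(o["grip_force"],o["force"])
go(676.9,-172.5,120,60.1)
```

```text
63.143452405929565 [ 0.60842693  0.32969701 -0.99510026]
t 12.3 at [597.6 -16.5 147.3] yaw 62.0 w 50.9 -> inc [-14.32 -10.06   2.72] turn 1.9 j6 -1.23
```

Emit:
drive_tool(increments=[[-3.5,-2.5,0,1,-1],[-7,-5,0,1.9,-1],[-10.5,-7.2,0,1.9,-1],[-12.7,-8.8,0,1.9,-1],[-13.7,-9.5,0,1.9,-1]])

```text
time_s: 12.8
tool_pos: [674.7, -164.4, 146.7]
eef_rot: [[-0.869, 0.496, -0.002], [0.496, 0.869, -0.0], [0.001, -0.001, -1.0]]
force: [-0.3, 0.2, -1.1]
width: 50.9
grip_force: 63.2
```

Emit:
drive_tool(increments=[[0,0,0,0,-1],[0,0,0,0,-1],[0,0,0,0,-1],[0,0,0,0,-1]])

```text
time_s: 13.2
tool_pos: [673.9, -160.1, 148.6]
eef_rot: [[-0.87, 0.492, -0.0], [0.492, 0.87, 0.001], [0.001, 0.0, -1.0]]
force: [0.1, -0.4, -1.6]
width: 50.9
grip_force: 63.2
```

Run:
```python
from h import *
import pickle
go(676.9,-172.5,60,60.1)
c=camera("wrist");pickle.dump(c,open("w8.pkl","wb"))
im=cv2.convertScaleAbs(cv2.resize(c["image"],(800,600),interpolation=cv2.INTER_CUBIC),alpha=1.7)
q=lambda P:((proj(c,P)+.5)/.64-.5)
a=np.radians(60.1);e=np.array([np.cos(a),np.sin(a)]);f=np.array([e[1],-e[0]])
for s,col in((45,(0,255,0)),(35,(255,255,0))):
    P=[np.r_[np.array([676.9,-172.5])+i*s*e+j*s*f,16] for i,j in((1,1),(1,-1),(-1,-1),(-1,1))]
    cv2.polylines(im,[q(P).round().astype(int)],True,col,1)
cv2.imwrite("pics/w8.png",im)
```

```text
t 13.2 at [ 673.9 -160.1  148.6] yaw 60.5 w 50.9 -> inc [-0.88 -0.94  8.86] turn 0.4 j6 -1.39
```

View pics/w8.png

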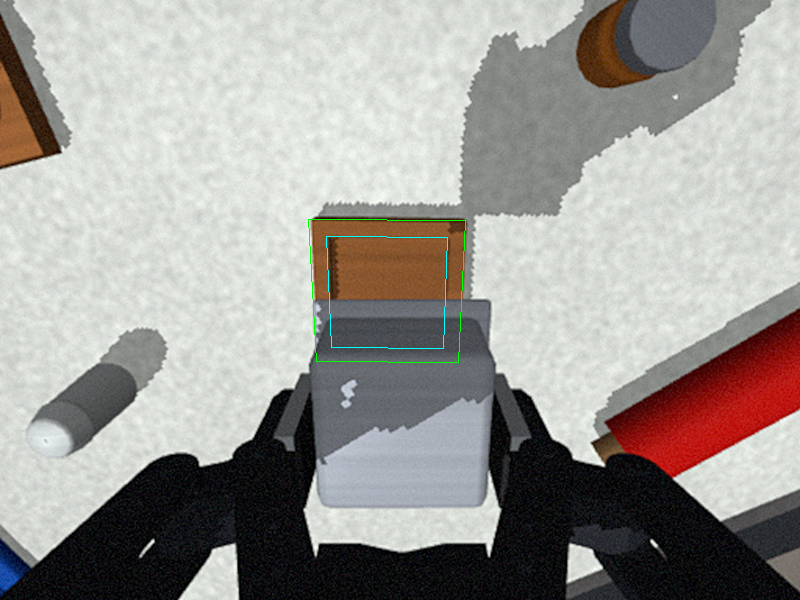

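The overlay of the fitted block (green and cyan outlines) matches the real edges to about 1 mm. The tin is level and parallel to the cutout, so I'll lower it.

Emit:
drive_tool(increments=[[-0.5,-0.5,1,0.2,-1],[-0.9,-0.9,4,0.4,-1],[-0.9,-0.9,7,0.4,-1],[-0.9,-0.9,9.5,0.4,-1],[-0.9,-0.9,10,0.4,-1]])

```text
time_s: 13.75
tool_pos: [675.0, -173.2, 44.0]
eef_rot: [[-0.866, 0.5, -0.007], [0.5, 0.866, 0.003], [0.008, -0.001, -1.0]]
force: [-0.5, 0.3, -1.9]
width: 51.0
grip_force: 63.1
```

Emit:
drive_tool(increments=[[0,0,0,0,-1],[0,0,0,0,-1],[0,0,0,0,-1]])

```text
time_s: 14.05
tool_pos: [679.1, -174.4, 50.2]
eef_rot: [[-0.866, 0.5, 0.003], [0.5, 0.866, -0.001], [-0.003, 0.001, -1.0]]
force: [0.5, 0.7, -1.2]
width: 51.0
grip_force: 63.1
```

Run:
```python
from h import *
go(676.5,-172.5,19.5,60.1)
```

```text
t 14.1 at [ 679.1 -174.4   50.2] yaw 60.0 w 51.0 -> inc [0.33 0.04 3.07] turn -0.1 j6 -1.40
```

Emit:
drive_tool(increments=[[0.1,0,0.7,0,-1],[0.2,0,1.5,0,-1],[0.2,0,2.2,0,-1],[0.2,0,2.8,0,-1],[0.2,0,3.1,0,-1]])

```text
time_s: 14.55
tool_pos: [675.6, -172.8, 19.7]
eef_rot: [[-0.866, 0.5, -0.001], [0.5, 0.866, 0.0], [0.001, 0.0, -1.0]]
force: [-8.9, 2.6, 28.0]
width: 50.7
grip_force: 66.7
```

Emit:
drive_tool(increments=[[0,0,0,0,-1],[0,0,0,0,-1]])

```text
time_s: 14.75
tool_pos: [675.6, -172.8, 19.8]
eef_rot: [[-0.866, 0.5, -0.0], [0.5, 0.866, 0.0], [0.0, 0.0, -1.0]]
force: [-6.0, 1.7, 13.3]
width: 50.9
grip_force: 64.9
```

Seated at z 19.8 as expected, so I'll release and rise.

Emit:
drive_tool(increments=[[0,0,0,0,0],[0,0,0,0,0.4],[0,0,0,0,0.7],[0,0,0,0,0.8]])

```text
time_s: 15.15
tool_pos: [676.1, -173.0, 16.8]
eef_rot: [[-0.866, 0.5, -0.0], [0.5, 0.866, 0.0], [0.0, 0.0, -1.0]]
force: [1.4, -0.2, 0.3]
width: 76.7
grip_force: 0.0
```

Emit:
drive_tool(increments=[[0,0,-1,0,0.9],[0,0,-4,0,1],[0,0,-8,0,1],[0,0,-12,0,1],[0,0,-16,0,1]])

```text
time_s: 15.65
tool_pos: [676.0, -172.9, 179.3]
eef_rot: [[-0.866, 0.5, 0.0], [0.5, 0.866, -0.0], [-0.0, 0.0, -1.0]]
force: [0.9, 0.4, -0.5]
width: 85.3
grip_force: 0.0
```

Run:
```python
from h import *
import pickle
for n in("top","scene"):pickle.dump(camera(n),open(n+"9.pkl","wb"))
# check seat numerically: tin top corners at z=46 on top image
go(492.5,342.5,180,84.5)
```

```text
t 15.8 at [ 679.9 -174.3  185.4] yaw 60.0 w 85.6 -> inc [4.205e+01 3.541e+01 4.000e-02] turn -24.5 j6 -1.40
```

Emit:
drive_tool(increments=[[1.5,1.3,0,0,1],[4.6,3.9,0,0,1],[8.4,7.1,0,0,1],[12.2,10.3,0,0,1],[16,13.5,0,0,1]])

```text
time_s: 16.25
tool_pos: [602.2, 26.5, 175.6]
eef_rot: [[-0.866, 0.5, -0.004], [0.5, 0.866, 0.001], [0.004, -0.001, -1.0]]
force: [1.4, 0.4, 0.3]
width: 85.9
grip_force: 0.0
```

Emit:
drive_tool(increments=[[3.8,3.2,0,-5,1],[7.6,6.4,0,-10,1],[11.4,9.6,0,-15,1],[15.2,12.8,0,-20,1],[18.5,15.6,0,-24.5,1]])

```text
time_s: 16.75
tool_pos: [519.2, 253.9, 175.9]
eef_rot: [[-0.996, 0.091, -0.004], [0.091, 0.996, -0.0], [0.004, -0.001, -1.0]]
force: [0.9, -0.4, 0.3]
width: 85.4
grip_force: 0.0
```

Run:
```python
from h import *
go(492.5,342.5,180,84.5)
```

```text
t 16.8 at [519.2 253.9 175.9] yaw 84.8 w 85.4 -> inc [ 3.47  8.58 -0.4 ] turn 0.3 j6 -1.15
```

Emit:
drive_tool(increments=[[1.5,3.6,0,0,1],[2.6,6.3,0,0,1],[3.1,7.6,0,0,1],[3.1,7.6,0,0,1],[3.1,7.6,0,0,1]])

```text
time_s: 17.25
tool_pos: [498.6, 329.1, 176.6]
eef_rot: [[-0.995, 0.095, -0.001], [0.095, 0.995, -0.002], [0.001, -0.002, -1.0]]
force: [0.4, 0.0, 0.4]
width: 85.8
grip_force: 0.0
```

Emit:
drive_tool(increments=[[0,0,1,0,1],[0,0,4,0,1],[0,0,6,0,1],[0,0,6,0,1],[0,0,6,0,1]])

```text
time_s: 17.75
tool_pos: [499.4, 328.9, 117.0]
eef_rot: [[-0.995, 0.097, -0.001], [0.097, 0.995, -0.001], [0.001, -0.001, -1.0]]
force: [0.2, -0.5, 0.1]
width: 85.5
grip_force: 0.0
```

Run:
```python
from h import *
import pickle
go(493,343,48,84.5)
c=camera("wrist");pickle.dump(c,open("w10.pkl","wb"))
# predicted round top circle for (493,343) vs image edges: fit by edge strength
g=cv2.GaussianBlur(cv2.cvtColor(c["image"],cv2.COLOR_BGR2GRAY),(3,3),0).astype(np.float32)
gx,gy=cv2.Sobel(g,5,1,0),cv2.Sobel(g,5,0,1)
th=np.linspace(0,2*np.pi,180);b=[]
for x in np.arange(483,504,.5):
  for y in np.arange(334,353,.5):
    q=proj(c,np.c_[x+27*np.cos(th),y+27*np.sin(th),np.full(180,76)]);n=np.gradient(q,axis=0);n=np.c_[n[:,1],-n[:,0]]/np.linalg.norm(n,axis=1)[:,None]
    m=(q[:,0]>1)&(q[:,0]<510)&(q[:,1]>1)&(q[:,1]<382)
    i=q[m].round().astype(int);s=gx[i[:,1],i[:,0]]*n[m,0]+gy[i[:,1],i[:,0]]*n[m,1]
    b.append((abs(s.mean()),m.mean(),x,y))
b.sort(reverse=True);print(b[:3])
```

```text
t 17.8 at [499.4 328.9 117. ] yaw 84.4 w 85.5 -> inc [0.77 1.34 6.9 ] turn -0.1 j6 -1.01
[(np.float64(60.11275240107073), np.float64(1.0), np.float64(492.5), np.float64(343.5)), (np.float64(55.91262379064665), np.float64(1.0), np.float64(492.0), np.float64(343.5)), (np.float64(55.90635559880789), np.float64(1.0), np.float64(492.5), np.float64(343.0))]
```

Emit:
drive_tool(increments=[[0.8,1.4,0,0,1],[0.8,1.4,2,0,1],[0.8,1.4,4.5,0,1],[0.8,1.4,6.5,0,1],[0.8,1.4,6.9,0,1]])

```text
time_s: 18.3
tool_pos: [491.0, 345.2, 47.1]
eef_rot: [[-0.995, 0.095, -0.002], [0.095, 0.995, -0.001], [0.002, -0.001, -1.0]]
force: [0.3, -0.2, 0.1]
width: 85.6
grip_force: 0.0
```

Emit:
drive_tool(increments=[[0,0,0,0,0.7],[0,0,0,0,0.4],[0,0,0,0,0],[0,0,0,0,-1],[0,0,0,0,-1]])

```text
time_s: 18.8
tool_pos: [493.7, 345.7, 50.3]
eef_rot: [[-0.995, 0.096, 0.004], [0.096, 0.995, 0.002], [-0.003, 0.003, -1.0]]
force: [-0.5, 0.2, 5.9]
width: 52.1
grip_force: 63.6
```

Run:
```python
from h import *
o=get_obs();print(o["grip_force"],o["force"])
go(459.5,-8.6,140,84.5)
```

```text
63.60344409942627 [-0.54584576  0.17299509  5.91715036]
t 18.8 at [493.7 345.7  50.3] yaw 84.5 w 52.1 -> inc [-1.000e-02 -3.557e+01 -9.060e+00] turn 0.0 j6 -0.98
```

Emit:
drive_tool(increments=[[0,0,-1,0,-1],[0,0,-3,0,-1],[0,0,-6,0,-1],[0,0,-8.5,0,-1],[0,-1,-9,0,-1]])

```text
time_s: 19.3
tool_pos: [493.5, 336.4, 142.0]
eef_rot: [[-0.996, 0.094, 0.007], [0.095, 0.996, 0.004], [-0.006, 0.005, -1.0]]
force: [0.5, 0.5, -0.5]
width: 52.4
grip_force: 63.1
```

Emit:
drive_tool(increments=[[0,-2.5,0,0,-1],[0,-6,0,0,-1],[0,-10.5,0,0,-1],[0,-14,0,0,-1],[0,-18,0,0,-1]])

```text
time_s: 19.8
tool_pos: [472.8, 153.7, 137.5]
eef_rot: [[-0.995, 0.095, -0.002], [0.095, 0.995, -0.001], [0.002, -0.001, -1.0]]
force: [-0.1, -1.2, -1.2]
width: 52.1
grip_force: 63.1
```

Emit:
drive_tool(increments=[[0,-4,0,0,-1],[0,-8,0,0,-1],[0,-12,0,0,-1],[0,-14.5,0,0,-1],[0,-15.5,0,0,-1]])

```text
time_s: 20.3
tool_pos: [457.9, -1.0, 137.6]
eef_rot: [[-0.995, 0.098, -0.002], [0.098, 0.995, -0.0], [0.002, -0.001, -1.0]]
force: [0.4, 0.2, -1.2]
width: 52.4
grip_force: 63.0
```

Emit:
drive_tool(increments=[[0,0,0,0,-1],[0,0,0,0,-1],[0,0,0,0,-1]])

```text
time_s: 20.6
tool_pos: [459.4, 2.4, 138.1]
eef_rot: [[-0.996, 0.094, -0.0], [0.094, 0.996, 0.001], [0.0, 0.001, -1.0]]
force: [-0.3, -0.2, -0.3]
width: 52.2
grip_force: 63.0
```

Run:
```python
from h import *
import pickle
c=camera("wrist");pickle.dump(c,open("w11.pkl","wb"))
go(459.5,-8.6,20.3,84.5)
im=cv2.convertScaleAbs(cv2.resize(c["image"],(800,600),interpolation=cv2.INTER_CUBIC),alpha=1.7)
q=lambda P:((proj(c,P)+.5)/.64-.5).round().astype(int)
th=np.linspace(0,6.28,90);z=np.full(90,16)
cv2.polylines(im,[q(np.c_[459.5+36*np.cos(th),-8.6+36*np.sin(th),z])],True,(255,255,0),1)
a=np.radians(-94.3+45);cv2.polylines(im,[q([[459.5+65.05*np.cos(a+k*np.pi/2),-8.6+65.05*np.sin(a+k*np.pi/2),16] for k in range(4)])],True,(0,255,0),1)
cv2.imwrite("pics/w11.png",im)
```

```text
t 20.6 at [459.4   2.5 138.2] yaw 84.6 w 52.3 -> inc [-0.11 -1.11 11.79] turn 0.1 j6 -1.62
```

View pics/w11.png

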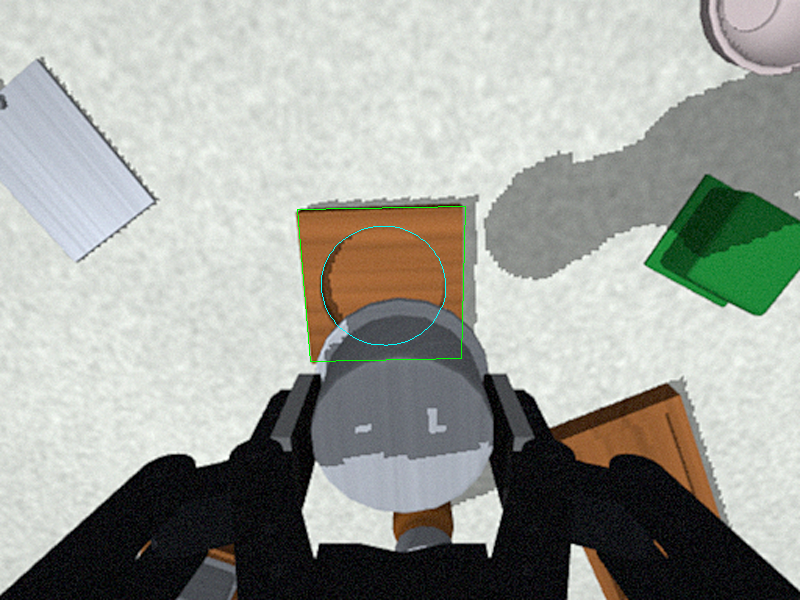

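The overlay (cyan cutout circle, green block outline) coincides with the round block. The tin is level, so I'll lower it.

Emit:
drive_tool(increments=[[-0.1,-1.1,1,0,-1],[-0.1,-1.1,4,0,-1],[-0.1,-1.1,7,0,-1],[-0.1,-1.1,8.5,0,-1],[-0.1,-1.1,8.5,0,-1]])

```text
time_s: 21.15
tool_pos: [457.1, -9.4, 50.8]
eef_rot: [[-0.995, 0.095, -0.006], [0.095, 0.996, 0.001], [0.006, 0.0, -1.0]]
force: [-0.3, -0.2, -0.1]
width: 52.3
grip_force: 63.1
```

Emit:
drive_tool(increments=[[0,0,0,0,-1],[0,0,0,0,-1],[0,0,0,0,-1]])

```text
time_s: 21.45
tool_pos: [460.4, -9.8, 54.2]
eef_rot: [[-0.995, 0.095, 0.002], [0.095, 0.995, -0.0], [-0.002, -0.0, -1.0]]
force: [-0.6, -0.9, -0.6]
width: 52.1
grip_force: 63.1
```

Run:
```python
from h import *
go(459.5,-8.6,20,84.5)
```

```text
t 21.4 at [460.4  -9.8  54.2] yaw 84.5 w 52.1 -> inc [0.11 0.12 3.42] turn 0.0 j6 -1.65
```

Emit:
drive_tool(increments=[[0,0.1,0.7,0,-1],[0,0.1,1.6,0,-1],[0,0.1,2.4,0,-1],[0,0.1,3.0,0,-1],[0,0.1,3.3,0,-1]])

```text
time_s: 21.95
tool_pos: [458.6, -8.6, 20.2]
eef_rot: [[-0.995, 0.095, -0.002], [0.095, 0.995, 0.0], [0.002, 0.0, -1.0]]
force: [-8.5, 0.9, 35.0]
width: 52.4
grip_force: 66.3
```

Emit:
drive_tool(increments=[[0,0,0.1,0,-1],[0,0,0.1,0,-1]])

```text
time_s: 22.15
tool_pos: [458.6, -8.6, 20.3]
eef_rot: [[-0.995, 0.095, -0.002], [0.095, 0.995, 0.0], [0.002, 0.0, -1.0]]
force: [-5.5, -0.5, 14.3]
width: 52.2
grip_force: 64.9
```

Emit:
drive_tool(increments=[[0,0,0,0,0.1],[0,0,0,0,0.4],[0,0,0,0,0.7],[0,0,0,0,0.8]])

```text
time_s: 22.55
tool_pos: [459.6, -8.7, 19.1]
eef_rot: [[-0.995, 0.096, 0.0], [0.096, 0.995, 0.0], [-0.0, 0.0, -1.0]]
force: [0.4, -0.6, -0.2]
width: 77.3
grip_force: 0.0
```

Emit:
drive_tool(increments=[[0,0,-1,0,0.9],[0,0,-4,0,1],[0,0,-8,0,1],[0,0,-12,0,1],[0,2,-16,0,1]])

```text
time_s: 23.05
tool_pos: [461.3, 10.1, 181.5]
eef_rot: [[-0.995, 0.098, 0.001], [0.098, 0.995, -0.001], [-0.001, -0.001, -1.0]]
force: [1.3, -0.7, -0.1]
width: 85.9
grip_force: 0.0
```

Emit:
drive_tool(increments=[[0,4.5,0,0,1],[0,9,0,0,1],[0,13.5,0,0,1],[0,18,0,0,1],[0,22,0,0,1]])

```text
time_s: 23.55
tool_pos: [482.3, 232.4, 180.0]
eef_rot: [[-0.995, 0.095, 0.001], [0.095, 0.995, 0.001], [-0.001, 0.001, -1.0]]
force: [1.1, -0.3, -0.5]
width: 85.4
grip_force: 0.0
```

Run:
```python
from h import *
go(454.5,347.5,190,84.5)
```

```text
t 23.6 at [482.3 232.4 180. ] yaw 84.6 w 85.4 -> inc [ 3.86 11.2  -0.99] turn 0.1 j6 -1.16
```

Emit:
drive_tool(increments=[[1.5,4.5,0,0,1],[2.9,8.5,0,0,1],[3.7,10.7,0,0,1],[3.7,10.7,0,0,1],[3.7,10.7,0,0,1]])

```text
time_s: 24.05
tool_pos: [455.5, 340.1, 179.5]
eef_rot: [[-0.996, 0.094, 0.0], [0.094, 0.996, -0.001], [-0.0, -0.001, -1.0]]
force: [-0.3, -0.8, 0.2]
width: 84.9
grip_force: 0.0
```

Emit:
drive_tool(increments=[[0,0,0,0,1],[0,0,0,0,1],[0,0,0,0,1]])

```text
time_s: 24.35
tool_pos: [456.2, 339.2, 179.5]
eef_rot: [[-0.995, 0.097, 0.0], [0.097, 0.995, -0.0], [-0.0, -0.0, -1.0]]
force: [-0.0, 0.3, -0.3]
width: 85.4
grip_force: 0.0
```

Run:
```python
from h import *
import pickle
c=camera("wrist");pickle.dump(c,open("w12.pkl","wb"))
g=cv2.GaussianBlur(cv2.cvtColor(c["image"],cv2.COLOR_BGR2GRAY),(3,3),0).astype(np.float32)
gx,gy=cv2.Sobel(g,5,1,0),cv2.Sobel(g,5,0,1)
def outline(x,y,a,L,W,z):
    co=np.array([[1,1],[1,-1],[-1,-1],[-1,1]])*[L/2,W/2];s=np.linspace(0,1,60)[:,None]
    p=np.vstack([co[i]*(1-s)+co[(i+1)%4]*s for i in range(4)])
    r=np.array([[np.cos(a),-np.sin(a)],[np.sin(a),np.cos(a)]]);return np.c_[p@r.T+[x,y],np.full(240,z)]
b=[]
for x in np.arange(446,464,1):
  for y in np.arange(340,357,1):
    for a in range(-9,0):
      s=0
      for L,W,z in((148,58,38),):
        q=proj(c,outline(x,y,np.radians(a),L,W,z));m=(q[:,0]>1)&(q[:,0]<510)&(q[:,1]>1)&(q[:,1]<382);i=q[m].round().astype(int)
        s+=np.hypot(gx[i[:,1],i[:,0]],gy[i[:,1],i[:,0]]).sum()/240
      b.append((round(float(s),1),float(x),float(y),a))
b.sort(reverse=True);print(b[:6])
go(454.5,347.5,11,84.5)
im=cv2.convertScaleAbs(cv2.resize(c["image"],(800,600),interpolation=cv2.INTER_CUBIC),alpha=1.8)
cv2.polylines(im,[((proj(c,outline(b[0][1],b[0][2],np.radians(b[0][3]),148,58,38))+.5)/.64-.5).round().astype(int)],True,(0,255,0),1)
cv2.imwrite("pics/w12.png",im)
```

```text
[(68.4, 453.0, 347.0, -5), (67.8, 453.0, 348.0, -6), (65.1, 453.0, 347.0, -6), (65.0, 455.0, 348.0, -6), (64.4, 454.0, 348.0, -6), (64.1, 453.0, 348.0, -5)]
t 24.4 at [456.2 339.4 179.5] yaw 84.4 w 85.5 -> inc [ 0.25  0.79 16.85] turn -0.1 j6 -0.96
```

Emit:
drive_tool(increments=[[0.3,0.8,2,0,1],[0.3,0.8,6,0,1],[0.3,0.8,9,0,1],[0.3,0.8,10,0,1],[0.3,0.8,10,0,1]])

```text
time_s: 24.9
tool_pos: [452.9, 347.7, 78.1]
eef_rot: [[-0.995, 0.096, -0.003], [0.096, 0.995, -0.002], [0.003, -0.002, -1.0]]
force: [-0.4, 0.4, 0.6]
width: 85.3
grip_force: 0.0
```

Emit:
drive_tool(increments=[[0,0,1.5,0,1],[0,0,4,0,1],[0,0,6,0,1],[0,0,6.8,0,1],[0,0,6.8,0,1]])

```text
time_s: 25.4
tool_pos: [454.0, 348.6, 11.7]
eef_rot: [[-0.995, 0.096, 0.0], [0.096, 0.995, 0.0], [-0.0, 0.0, -1.0]]
force: [0.2, -0.1, -0.4]
width: 85.4
grip_force: 0.0
```

Emit:
drive_tool(increments=[[0,0,0,0,0.7],[0,0,0,0,0.4],[0,0,0,0,0],[0,0,0,0,-1],[0,0,0,0,-1]])

```text
time_s: 25.9
tool_pos: [454.8, 349.2, 13.1]
eef_rot: [[-0.995, 0.095, 0.003], [0.095, 0.995, 0.002], [-0.003, 0.002, -1.0]]
force: [0.9, 0.4, 5.8]
width: 56.8
grip_force: 66.7
```

Run:
```python
from h import *
o=get_obs();print(o["grip_force"],o["force"])
go(649.3,155.2,100,109.8)
```

```text
66.71793222427368 [0.94400587 0.42791202 5.83396681]
t 25.9 at [454.8 349.2  13.1] yaw 84.5 w 56.8 -> inc [-21.24 -17.44  -8.66] turn -25.3 j6 -0.94
```

Emit:
drive_tool(increments=[[0,0,-0.7,0,-1],[0,0,-2.5,0,-1],[0,0,-5,0,-1],[0,0,-8,0,-1],[0,0,-9,0,-1]])

```text
time_s: 26.4
tool_pos: [455.0, 349.4, 104.4]
eef_rot: [[-0.995, 0.095, 0.005], [0.095, 0.995, 0.003], [-0.004, 0.003, -1.0]]
force: [1.5, 0.2, -2.2]
width: 56.6
grip_force: 65.8
```

Emit:
drive_tool(increments=[[-1,-0.8,0,-2,-1],[-3,-2.5,0,-6,-1],[-6,-5,0,-11,-1],[-9,-7.4,0,-16,-1],[-12,-9.9,0,-20,-1]])

```text
time_s: 26.9
tool_pos: [563.8, 237.5, 100.6]
eef_rot: [[-0.967, -0.254, -0.001], [-0.254, 0.967, -0.0], [0.001, 0.0, -1.0]]
force: [0.8, 0.7, -2.1]
width: 56.9
grip_force: 65.6
```

Run:
```python
from h import *
o=get_obs();print(o["grip_force"],o["force"])
go(649.3,155.2,100,109.8)
```

```text
65.64673662185669 [ 0.77656093  0.72562709 -2.05787718]
t 26.9 at [563.8 237.5 100.6] yaw 104.7 w 56.9 -> inc [ -6.18 -10.13   0.05] turn -5.1 j6 -1.54
```

Emit:
drive_tool(increments=[[-2,-3.3,0,-3,-1],[-4,-6.5,0,-5.1,-1],[-5.5,-9,0,-5.1,-1],[-6.2,-10.1,0,-5.1,-1],[-6.2,-10.1,0,-5.1,-1]])

```text
time_s: 27.4
tool_pos: [649.5, 155.0, 100.3]
eef_rot: [[-0.943, -0.334, -0.001], [-0.334, 0.943, -0.0], [0.001, 0.0, -1.0]]
force: [-0.7, -0.5, -2.1]
width: 56.9
grip_force: 65.6
```

Emit:
drive_tool(increments=[[0,0,0,0,-1],[0,0,0,0,-1],[0,0,0,0,-1],[0,0,0,0,-1]])

```text
time_s: 27.8
tool_pos: [648.2, 157.3, 101.5]
eef_rot: [[-0.941, -0.337, -0.0], [-0.337, 0.941, 0.0], [-0.0, 0.0, -1.0]]
force: [0.1, 0.1, -2.3]
width: 57.1
grip_force: 65.6
```

Run:
```python
from h import *
go(650.2,155.6,21,109.8)
```

```text
t 27.8 at [648.2 157.3 101.5] yaw 109.7 w 57.1 -> inc [-0.13 -0.23  8.05] turn -0.1 j6 -1.78
```

Emit:
drive_tool(increments=[[-0.1,-0.2,1,0,-1],[-0.1,-0.2,3,0,-1],[-0.1,-0.2,4.5,0,-1],[-0.1,-0.2,5,0,-1],[-0.1,-0.2,5,0,-1]])

```text
time_s: 28.3
tool_pos: [649.7, 154.7, 50.0]
eef_rot: [[-0.942, -0.336, -0.002], [-0.336, 0.942, -0.0], [0.002, 0.001, -1.0]]
force: [0.2, -0.4, -2.5]
width: 57.1
grip_force: 65.6
```

Emit:
drive_tool(increments=[[0,0,0,0,-1],[0,0,0,0,-1],[0,0,0,0,-1]])

```text
time_s: 28.6
tool_pos: [651.1, 154.8, 52.2]
eef_rot: [[-0.942, -0.336, 0.002], [-0.336, 0.942, 0.0], [-0.002, -0.0, -1.0]]
force: [0.4, 0.9, -2.9]
width: 56.6
grip_force: 65.6
```

Run:
```python
from h import *
go(650.2,155.6,21,109.8)
```

```text
t 28.6 at [651.1 154.8  52.2] yaw 109.6 w 56.6 -> inc [0.07 0.11 3.12] turn -0.2 j6 -1.78
```

Emit:
drive_tool(increments=[[0,0.1,0.7,0,-1],[0,0.1,1.5,0,-1],[0,0.1,2.2,0,-1],[0,0.1,2.7,0,-1],[0,0.1,3.0,0,-1]])

```text
time_s: 29.1
tool_pos: [649.5, 155.5, 21.1]
eef_rot: [[-0.942, -0.336, -0.002], [-0.336, 0.942, -0.0], [0.002, 0.0, -1.0]]
force: [-6.4, -1.4, 14.5]
width: 56.9
grip_force: 67.7
```

Emit:
drive_tool(increments=[[0,0,0.1,0,-1],[0,0,0.1,0,-1]])

```text
time_s: 29.3
tool_pos: [649.5, 155.6, 21.2]
eef_rot: [[-0.942, -0.336, -0.001], [-0.336, 0.942, -0.0], [0.001, 0.0, -1.0]]
force: [-3.0, -0.4, 4.6]
width: 56.8
grip_force: 66.3
```

Contact at the expected height, so I'll release, rise and take a final look.

Emit:
drive_tool(increments=[[0,0,0,0,0.3],[0,0,0,0,0.6],[0,0,0,0,0.9],[0,0,0,0,1]])

```text
time_s: 29.7
tool_pos: [650.7, 155.7, 20.2]
eef_rot: [[-0.942, -0.336, 0.001], [-0.336, 0.942, 0.0], [-0.001, -0.0, -1.0]]
force: [0.1, 0.2, -0.0]
width: 85.2
grip_force: 0.0
```

Emit:
drive_tool(increments=[[0,0,-1,0,1],[0,0,-4,0,1],[0,0,-8,0,1],[0,0,-12,0,1],[0,0,-16,0,1]])

```text
time_s: 30.2
tool_pos: [650.2, 155.7, 182.6]
eef_rot: [[-0.942, -0.336, 0.001], [-0.336, 0.942, 0.0], [-0.001, -0.0, -1.0]]
force: [1.0, -0.2, 0.2]
width: 85.8
grip_force: 0.0
```

Emit:
drive_tool(increments=[[4,0,-2,0,1],[8,2,-4,0,1],[12,6,-6,0,1],[16,10,-8,0,1],[20,14,-8,0,1]])

```text
time_s: 30.7
tool_pos: [437.6, 210.1, 260.8]
eef_rot: [[-0.942, -0.335, 0.005], [-0.335, 0.942, 0.002], [-0.006, 0.0, -1.0]]
force: [0.6, 1.2, 0.2]
width: 85.5
grip_force: 0.0
```

Emit:
drive_tool(increments=[[0,0,0,0,1],[0,0,0,0,1],[0,0,0,0,1],[0,0,0,0,1]])

```text
time_s: 31.1
tool_pos: [439.1, 208.9, 257.8]
eef_rot: [[-0.942, -0.335, -0.0], [-0.335, 0.942, -0.0], [0.0, -0.0, -1.0]]
force: [-0.1, -0.7, -0.6]
width: 85.5
grip_force: 0.0
```

Run:
```python
from h import *
s=camera("scene")["image"];t=camera("top")["image"]
R=lambda i,w,h:cv2.convertScaleAbs(cv2.resize(i,(w,h),interpolation=cv2.INTER_CUBIC),alpha=1.5)
im=np.vstack([R(s[140:284,100:370],562,300),R(t[100:260,140:420],562,300)])
cv2.imwrite("pics/fin.png",im);print(get_obs()["tool_pos"])
```

```text
[438.88786508 208.90106515 257.51581802]
```

View pics/fin.png

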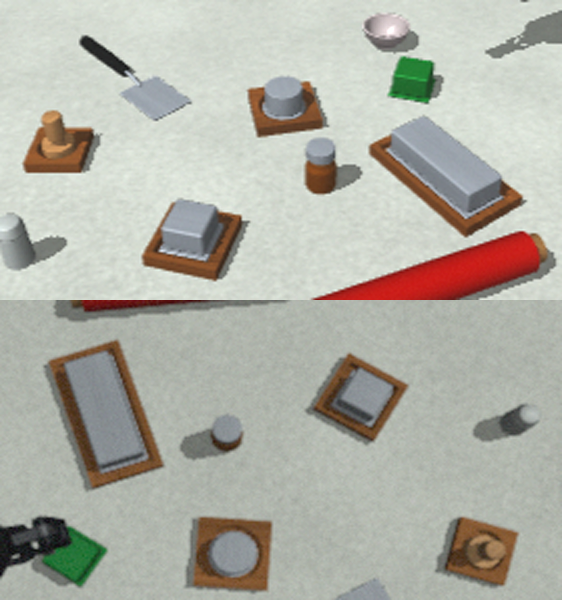

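All four pieces sit flat and centred: loaf tin (445,165), square tin (190,228), round tin (285,97) and tamper (55,140) in the upper panel. The jar and shaker still stand where they were.

```bash
python3 -c "
from bench import *
print(job_done())"
```

```text
the job is handed in; nothing more can be done
None
```

The job is handed in: in the final camera views the tamper, square tin, round tin and loaf tin are each seated upright in their own cutouts, with the jar and shaker untouched; the hand-in returned no verdict.

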